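Make up a pump-frame kit: bars from the stock rack, boxed spares on edge

TASK

Make up the kit in the grey tray. Draw every profile bar out of the stock rack (raise its front end over the lip, then pull it out endwise) and lay the bars flat, side by side and not stacked, along the tray's nearer bay; stand every white boxed spare upright on its short thin edge in the tray's farther bay. Leave everything else on the bench where it is.

Things in the scene. Friction and masses are not known exactly. Their poses are not given: they have to be found in the camera images.
- rack: Painted steel stock rack, fixed, 270 (x) x 200 (y) x 68 mm tall; origin mid-underside on the bench; +x to its closed back, -x to the end where bars are drawn out. Bars lie along x in lanes at y = -62, 0, 62 mm. Lip in front and roof behind stop a level lift: raise a bar's front end 0.12-0.16 rad over the lip, draw it along its own slope till its tail leaves the roof, then lift it away.
- lip (a point): Middle of the top of the rack's front lip, a wall 6 mm thick across all lanes; 49 mm above the bench, 24 mm above the deck; at x = -132 mm in the rack's frame (axes as the rack)
- roof_edge (a point): Middle of the front lower edge of the rack's roof, at x = +29 mm in the rack's frame; the roof covers all lanes from here to the back (x = 135 mm), underside 63 mm above the bench (18 mm above a lying bar), top at 68 mm. Walls below it make each lane 28 mm wide
- deck_edge (a point): Middle of the front edge of the rack's deck, on which the bars lie: x = -30 mm in the rack's frame, top 25 mm above the bench. From here forward to the lip (inner face x = -129 mm) is an open well, floor 5 mm above the bench, where the bars' front ends are free underneath
- tray: Grey kit tray fixed for the run, 315 (its x) x 310 (its y) mm, origin at the middle of its underside, z up; floor 4 mm thick, rims and a middle partition 5 mm thick, tops 12 mm above the bench. The partition runs along y at x = 0 and makes two bays, each 150 (x) x 300 (y) mm inside.
- bar_bay (a point): centre of the tray's bar bay (the bay on the tray's -x side, nearer the robot), on its floor 4 mm above the bench; axes as the tray
- carton_bay (a point): centre of the tray's carton bay (the bay on the tray's +x side, farther from the robot), on its floor 4 mm above the bench; axes as the tray
- bar1_c (a point): Aluminium slotted profile bar, 240 x 20 x 20 mm, about 0.12 kg; point at its centre, x along its length (either end may be called front). May be absent. At first it lies in a lane of the rack, its tail near the back and its front end 8 to 17 mm short of the lip. It can be gripped across its 20 mm width, for instance 30 mm from the front end, with about 90 N.
- bar2_c (a point): Aluminium slotted profile bar, 240 x 20 x 20 mm, about 0.12 kg; point at its centre, x along its length (either end may be called front). May be absent. At first it lies in a lane of the rack, its tail near the back and its front end 8 to 17 mm short of the lip. It can be gripped across its 20 mm width, for instance 30 mm from the front end, with about 90 N.
- bar3_c (a point): Aluminium slotted profile bar, 240 x 20 x 20 mm, about 0.12 kg; point at its centre, x along its length (either end may be called front). May be absent. At first it lies in a lane of the rack, its tail near the back and its front end 8 to 17 mm short of the lip. It can be gripped across its 20 mm width, for instance 30 mm from the front end, with about 90 N.
- carton1_c (a point): White boxed spare part, rigid, 96 (its x) x 56 (its y) x 28 mm (its z), about 0.15 kg; point at its centre. May be absent. Lies flat on the bench at first. Standing on its short thin edge (56 x 28 mm) its x is vertical, either end up, centre 48 mm above the floor; let go within 0.2 rad of upright it settles. Can be gripped (50 N) across its 56 mm, gripper leaning one way, and turned about that line to lean the other way.
- carton2_c (a point): White boxed spare part, rigid, 96 (its x) x 56 (its y) x 28 mm (its z), about 0.15 kg; point at its centre. May be absent. Lies flat on the bench at first. Standing on its short thin edge (56 x 28 mm) its x is vertical, either end up, centre 48 mm above the floor; let go within 0.2 rad of upright it settles. Can be gripped (50 N) across its 56 mm, gripper leaning one way, and turned about that line to lean the other way.
- carton3_c (a point): White boxed spare part, rigid, 96 (its x) x 56 (its y) x 28 mm (its z), about 0.15 kg; point at its centre. May be absent. Lies flat on the bench at first. Standing on its short thin edge (56 x 28 mm) its x is vertical, either end up, centre 48 mm above the floor; let go within 0.2 rad of upright it settles. Can be gripped (50 N) across its 56 mm, gripper leaning one way, and turned about that line to lean the other way.
- mug: Bystander, not to be disturbed: white mug, 76 mm across and 90 mm tall, handle to its side; origin under it at its middle
- bottle: Bystander, not to be disturbed: small round bottle, 44 mm across, 120 mm tall; origin under it at its middle
- flange: Bystander, not to be disturbed: flat steel ring, 90 mm across, 14 mm thick; origin under it at its middle
- screwdriver: Bystander, not to be disturbed: screwdriver lying on the bench
- wrench: Bystander, not to be disturbed: spanner lying on the bench
- tape: Bystander, not to be disturbed: roll of tape lying flat, 80 mm across, 24 mm tall; origin under it at its middle
- pumphead: Bystander, not to be disturbed: brass pump head, 75 x 90 x 67 mm; origin under it at its middle

How it is judged:
By the outcome, as a careful person would: the job done as asked, in the order asked, and still so for the second after the job is handed in, with the robot touching nothing.
Of bar1, bar2, bar3 only 2 to 3 are there at a start; the rules pass over those that are not, and their reading is None.
Of carton1, carton2, carton3 only 2 to 3 are there at a start; the rules pass over those that are not, and their reading is None.
At some moment in a run one of bar1, bar2, bar3 may be knocked a few centimetres aside while the robot is not near it.
Once in a run the grip may slacken for a moment while it holds something.
It also fails if it takes over 208 s, if anything falls off the work surface, if the arm or the gripper's body presses on something with over 40 N, if the wrist force passes 120 N, or if a joint passes its speed limit or range.

ROBOT

A 7-joint arm with a two-finger parallel gripper is mounted at the origin on the work surface. World frame = base frame: x ahead of the robot, y to its left, z up, the work surface at z = 0. Lengths are in m, angles in rad, forces in N, time in s.
With the tool pointing down it reaches from about 0.35 to 0.9 m from the base axis. Payload 8.1 kg.
Tool frame: the origin (TCP) lies at the very end of the fingers, on their centre line; the grasp point (between the pads) lies 19 mm behind it (arm.grip_depth is the distance from the TCP to the grasp point, in m); z points along the fingers, y is the line along which they close (so a half turn about z gives the same grasp; the last joint's range is limited). The gripper opens to 85 mm and grips with 20 to 120 N. Pads are 22 mm wide; open, the fingers measure 114 mm over their backs; the gripper's body (76 mm by 85 mm) begins 54 mm behind the grasp point. The pads swing forward as they close: fully open they stand 13 mm farther back than shut.
Start: joints at [1.086, 0.434, 0.025, 1.573, -0.012, 1.134, -0.075], TCP at [0.233, -0.58, 0.231] pointing down, gripper open.
Joint ranges: [-2.62, 2.62], [-0.44, 2.09], [-1.27, 1.32], [0.08, 2.57], [-1.32, 4.46], [0.12, 2], [-2.74, 2.74]. Speed limits (rad/s): [2.22, 2.22, 3.01, 3.01, 3.14, 3.14, 3.14].

INTERFACE

Orientations are given as a rotation vector (axis times angle).
In Python, from workcell import arm, effector, planner, eyes, order, spot_in, pinpoint gives the robot as it stands. Calls block until the motion is done:
- arm.move_pose(position, orientation): joint-space move of the TCP to a pose.
- arm.move_l(position, feed=0.15, ori=None): straight line of the TCP; ori=None keeps the orientation; feed is the mean speed in m/s.
- arm.move_j(angles): joint-space move.
- effector.move_gripper(opening, grasp_force=None): finger opening in m; grasp_force is the grip in N (None keeps the last); returns when the fingers have stopped.
- arm.dwell(seconds).
- planner.inverse_kinematics(position, orientation): joint angles nearest the present ones, or None.
- arm.get_state(): the state.
- eyes.camera(name): name is "scene" or "top"; returns the picture (420x560x3 uint8, red, green, blue); there is no depth.
- eyes.calibration(name): a dict with "intrinsics" (3x3 intrinsics, pixels), "R" (3x3) and "t" (3): a world point X has camera coordinates R X + t. Camera axes: x right, y down, z forward; pixel columns grow to the right and rows downward; lengths in m; the calibration is good to about 2 mm. A picture is of the moment at which its call begins. calibration takes no time and is no camera call.
A pose or a line that the arm cannot do raises arm.PlanningError and nothing moves.
- order.hand_in(): hands the job in; it is judged then, once.
Trained networks look in the newest picture that a camera, given by its name, has taken for a name from the list of things; names that differ only in an ending like _2 or _b are one class to them, and where a whole thing is asked for, a point or a joint stands for the part that bears it (a point fixed in the world has none). Each returns a list of dicts, best first, with "confidence" (0 to 1); they miss things now and then, are a little off and sometimes report something else, mostly with a low value. They report only what shows in the picture. A call takes as long as a camera call.
- spot_in(camera, name): "location" ([column, row] in pixels, amid what is visible of it).
- pinpoint(camera, name): "location" ([column, row] in pixels: a listed point, or the origin of a listed thing).
The state is a dict: "t": time; "q": joint angles; "joint_vel": joint speeds; "tau": joint torques, N m; "eef_pos": TCP position; "eef_rot": TCP orientation; "ft_force": force on the tool from outside, world axes, zero at the start; "moment": the same for the moment, N m; "width": finger opening in m; "gripper_force": force on a finger pad.
Only numpy, scipy, OpenCV 4.12 (cv2) and the standard library are available. Lean on these libraries where they do the work, as an engineer would, in place of code of your own. Each camera call takes 0.05 s, during which the arm holds its last target. There are 200 camera calls.

## Working session

There is one attempt and no reset: what is moved stays moved. The work goes in short steps, each a Python script; the robot and the scene stay as the last script left them, time stands still between calls to the robot, and variables do not carry over. Pictures are saved under pics/ and viewed, at most 14 in all, crops included, and the job is handed in when it is done.

```bash
ls; mkdir -p pics
cat > h.py <<'E'
import numpy as np, cv2
from workcell import arm, effector, planner, eyes, order, spot_in, pinpoint
from scipy.spatial.transform import Rotation as R
def ray(cam,px):
    c=eyes.calibration(cam);K=np.array(c["intrinsics"]);Rm=np.array(c["R"]);t=np.array(c["t"])
    d=Rm.T@np.linalg.solve(K,[px[0],px[1],1.]);return -Rm.T@t,d
def at_z(cam,px,z):
    o,d=ray(cam,px);return o+d*(z-o[2])/d[2]
def proj(cam,X):
    c=eyes.calibration(cam);p=np.array(c["intrinsics"])@(np.array(c["R"])@np.asarray(X)+np.array(c["t"]));return p[:2]/p[2]
def snap(cam,name=None):
    im=eyes.camera(cam)
    if name: cv2.imwrite(f"pics/{name}.png",im[:,:,::-1])
    return im
E
python3 - <<'E'
from h import *
for c in ("scene","top"):
    snap(c,c+"0"); 
    o,_=ray(c,[0,0]); print(c,o.round(3))
Z=dict(rack=0,lip=.049,roof_edge=.063,deck_edge=.025,tray=0,bar_bay=.004,carton_bay=.004,bar1_c=.035,carton1_c=.014,mug=0,bottle=0,flange=0,screwdriver=.01,wrench=.005,tape=0,pumphead=0)
for n,z in Z.items():
    for c in ("top","scene"):
        print(n,c,[(np.round(d["location"]).astype(int).tolist(),round(d["confidence"],2),at_z(c,d["location"],z)[:2].round(3).tolist()) for d in pinpoint(c,n)[:4]])
print(arm.get_state()["t"], arm.grip_depth)
E
```

```text
pics
scene [1.059 0.256 1.112]
top [ 0.286 -0.031  1.379]
rack top [([137, 209], 0.92, [0.528, 0.373]), ([200, 282], 0.29, [0.317, 0.191])]
rack scene []
lip top [([179, 213], 0.67, [0.508, 0.243])]
lip scene [([363, 251], 0.61, [0.519, 0.242])]
roof_edge top [([116, 204], 0.82, [0.534, 0.412])]
roof_edge scene [([418, 273], 0.87, [0.514, 0.406])]
deck_edge top [([144, 210], 0.72, [0.522, 0.347])]
deck_edge scene [([394, 269], 0.84, [0.516, 0.344]), ([174, 160], 0.47, [0.508, -0.456]), ([367, 205], 0.19, [0.354, 0.19])]
tray top [([274, 200], 0.84, [0.547, -0.023])]
tray scene [([277, 225], 0.96, [0.546, -0.033])]
bar_bay top [([281, 223], 0.72, [0.478, -0.039])]
bar_bay scene [([284, 207], 0.74, [0.479, -0.044])]
carton_bay top [([276, 167], 0.59, [0.643, -0.029])]
carton_bay scene [([266, 247], 0.96, [0.63, -0.025])]
bar1_c top [([129, 186], 0.89, [0.59, 0.388]), ([199, 278], 0.53, [0.327, 0.189]), ([205, 133], 0.31, [0.74, 0.173])]
bar1_c scene [([395, 295], 0.67, [0.593, 0.373])]
carton1_c top [([425, 214], 0.82, [0.492, -0.45])]
carton1_c scene [([174, 159], 0.8, [0.502, -0.466]
[... 302 characters left out ...]
 0.53, [0.355, -0.153])]
bottle scene []
flange top [([198, 280], 0.96, [0.325, 0.198])]
flange scene [([367, 204], 0.86, [0.333, 0.188]), ([277, 227], 0.22, [0.551, -0.029])]
screwdriver top [([133, 206], 0.66, [0.537, 0.382]), ([322, 266], 0.64, [0.353, -0.153])]
screwdriver scene [([269, 168], 0.54, [0.371, -0.161])]
wrench top [([424, 164], 0.74, [0.64, -0.461])]
wrench scene [([150, 192], 0.85, [0.645, -0.457])]
tape top [([441, 264], 0.86, [0.35, -0.489]), ([137, 210], 0.21, [0.528, 0.374])]
tape scene [([194, 133], 0.83, [0.364, -0.483]), ([402, 282], 0.28, [0.533, 0.382])]
pumphead top [([154, 138], 0.89, [0.741, 0.328])]
pumphead scene [([355, 336], 0.89, [0.741, 0.322])]
1.7 0.0187
```

```bash
python3 -c "
import cv2
for c in ('scene','top'): print(cv2.imread(f'pics/{c}0.png').shape)"
```

```text
(420, 560, 3)
(420, 560, 3)
```

View pics/top0.png

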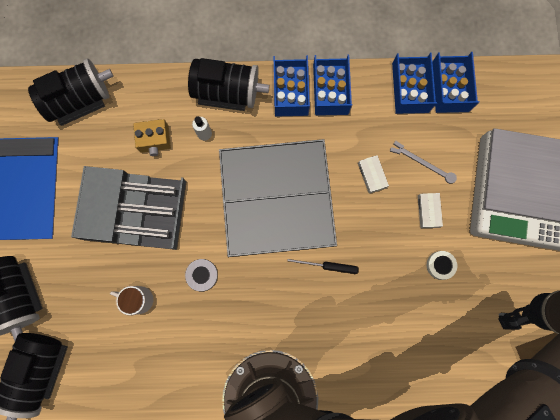

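View pics/scene0.png

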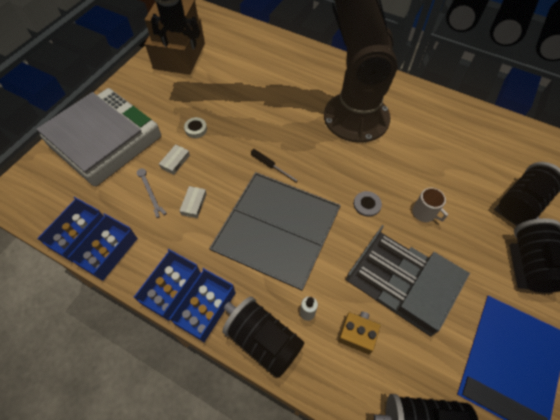

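The top view shows three bars in the rack (front ends at about column 178, rows 188, 210 and 235) and two cartons at (374,174) and (430,210). The tray is centred near (277,198), and the rack front faces -y. Next I'll measure these more closely.

Run:
```python
from h import *
top=cv2.imread("pics/top0.png"); sc=cv2.imread("pics/scene0.png")
a=cv2.resize(top[155:260,65:195],None,fx=6,fy=5.7,interpolation=cv2.INTER_CUBIC)
a=cv2.resize(top[155:260,65:195],(743,600),interpolation=cv2.INTER_CUBIC) # scale 5.714
cv2.imwrite("pics/rack0.png",a)
for cam,im,box,z in (("top",top,(340,140,460,240),.028),("scene",sc,(155,140,215,220),.028)):
    x0,y0,x1,y1=box; g=im[y0:y1,x0:x1].astype(int)
    m=((g.min(2)>150)&(g.max(2)-g.min(2)<45)).astype(np.uint8)
    n,l,s,_=cv2.connectedComponentsWithStats(m)
    for i in range(1,n):
        if s[i,4]<60: continue
        p=np.argwhere(l==i)[:,::-1]+[x0,y0]
        w=np.array([at_z(cam,q,z)[:2] for q in p]).astype(np.float32)
        r=cv2.minAreaRect(w*1000); print(cam,s[i],np.round(r[0],1),np.round(r[1],1),round(r[2],1))
# tray: dark grey
g=top.astype(int)[130:265,210:345]; m=((g.max(2)-g.min(2)<20)).astype(np.uint8)
m=cv2.morphologyEx(m,cv2.MORPH_OPEN,np.ones((5,5)))
n,l,s,_=cv2.connectedComponentsWithStats(m);i=1+np.argmax(s[1:,4]);p=np.argwhere(l==i)[:,::-1]+[210,130]
w=np.array([at_z("top",q,.012)[:2] for q in p]).astype(np.float32)*1000
r=cv2.minAreaRect(w);print("tray",r,cv2.boxPoints(r).round(1).tolist())
# rack hull
g=top.astype(int)[155:260,65:195]; m=((g.max(2)-g.min(2)<25)).astype(np.uint8)
m=cv2.morphologyEx(m,cv2.MORPH_OPEN,np.ones((5,5)))
n,l,s,_=cv2.connectedComponentsWithStats(m);i=1+np.argmax(s[1:,4]);p=np.argwhere(l==i)[:,::-1]+[65,155]
h=cv2.approxPolyDP(cv2.convexHull(p.astype(np.int32)),3,True)[:,0];print("rackhull",h.tolist())
```

```text
top [ 20  16  29  36 619] [ 612.6 -307.7] [94.7 54.4] 16.8
top [ 80  53  23  34 649] [ 502.8 -463.4] [95.  54.9] 0.4
scene [10  8 17 18 71] [ 501.3 -465.3] [83.9 13.3] 3.3
scene [ 31  49  13  23 108] [ 612.  -309.7] [85.2 17.6] 15.2Traceback (most recent call last):
  File "<stdin>", line 19, in <module>
  File "h.py", line 8, in at_z
    o,d=ray(cam,px);return o+d*(z-o[2])/d[2]
        ~~~^^^^^^^^
  File "h.py", line 5, in ray
    c=eyes.calibration(cam);K=np.array(c["intrinsics"]);Rm=np.array(c["R"]);t=np.array(c["t"])
ValueError: time passes only in moves, steps and waits
```

View pics/rack0.png

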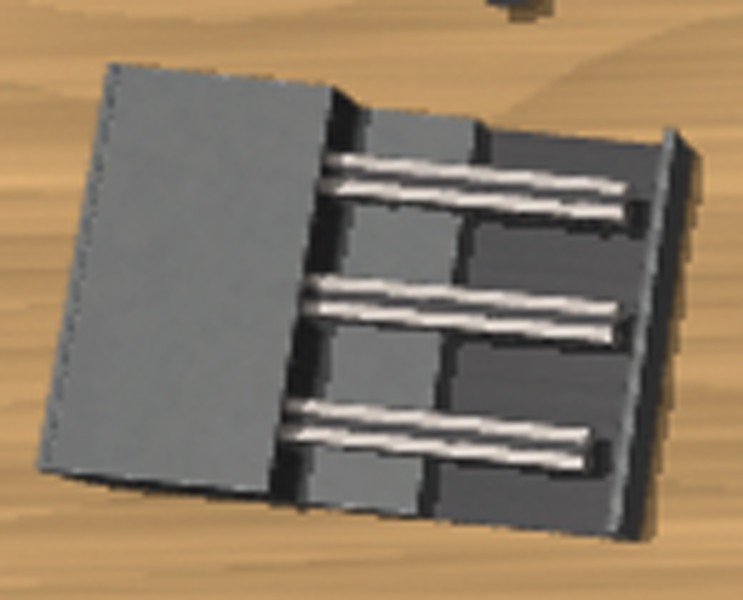

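```bash
python3 - <<'E'
from h import *
import pickle
pickle.dump({c:eyes.calibration(c) for c in("top","scene")},open("cal.pkl","wb"))
E
sed -i 's/^def ray/import pickle,os\nCAL=pickle.load(open("cal.pkl","rb")) if os.path.exists("cal.pkl") else {}\ndef ray/; s/eyes.calibration(cam)/CAL[cam]/' h.py
python3 - <<'E'
from h import *
top=cv2.imread("pics/top0.png")
s=105/600
def W(p,z): return at_z("top",[65+(p[0]+.5)*s-.5,155+(p[1]+.5)*s-.5],z)[:2]*1000
for n,a,b,z in(("roofback",(110,62),(38,470),.068),("rooffront",(333,88),(270,492),.068),("lip",(672,128),(612,530),.049)):
    A,B=W(a,z),W(b,z);d=A-B;print(n,A.round(1),B.round(1),((A+B)/2).round(1),np.linalg.norm(d).round(1),np.degrees(np.arctan2(d[1],d[0])).round(2))
for n,f,r in(("A",(626,201),(325,172)),("B",(614,320),(308,295)),("C",(588,448),(283,418))):
    A,B=W(f,.045),W(r,.045);d=B-A;print(n,A.round(1),B.round(1),np.degrees(np.arctan2(d[1],d[0])).round(2))
g=top.astype(int)[130:265,210:345]; m=((g.max(2)-g.min(2)<20)).astype(np.uint8)
m=cv2.morphologyEx(m,cv2.MORPH_OPEN,np.ones((5,5)))
n,l,st,_=cv2.connectedComponentsWithStats(m);i=1+np.argmax(st[1:,4]);p=np.argwhere(l==i)[:,::-1]+[210,130]
w=np.array([at_z("top",q,.012)[:2] for q in p]).astype(np.float32)*1000
r=cv2.minAreaRect(w);print("tray",r,cv2.boxPoints(r).round(1).tolist())
st=arm.get_state();print(st["t"],R.from_rotvec(st["eef_rot"]).as_matrix().round(2).tolist())
E
```

```text
roofback [644.2 504.1] [445.5 529.4] [544.9 516.7] 200.3 -7.26
rooffront [628.5 395.3] [432.3 419.1] [530.4 407.2] 197.6 -6.92
lip [609.1 234.3] [412.1 261.2] [510.6 247.8] 198.8 -7.76
A [573.9 257.3] [592.1 405.4] 82.98
B [514.8 262.4] [530.9 411.7] 83.86
C [452.4 274.2] [470.7 421.9] 82.95
tray ((553.9005126953125, -29.237991333007812), (313.96392822265625, 307.9749755859375), 4.282515048980713) [[385.8999938964844, 112.5999984741211], [408.8999938964844, -194.5], [721.9000244140625, -171.10000610351562], [698.9000244140625, 136.0]]
1.7 [[0.93, 0.37, 0.0], [0.37, -0.93, -0.0], [-0.0, 0.0, -1.0]]
```

```bash
cat > bars.py <<'E'
from h import *
Z=np.array([0,0,1.])
u=np.array([np.cos(np.radians(82.8)),np.sin(np.radians(82.8)),0])
RC=np.array([.528,.382,0]); v=np.cross(Z,u)
TC=np.array([.554,-.029,0]); ty=np.radians(4.28); tx=np.array([np.cos(ty),np.sin(ty),0]); tyv=np.cross(Z,tx)
def ori(y,z): y=y/np.linalg.norm(y);z=z/np.linalg.norm(z);return np.column_stack([np.cross(y,z),y,z])
def rv(M): return R.from_matrix(M).as_rotvec()
def waypoints(front,off,s=1,th=.14,below=.009):
    """front: bar front end centre xy; off: bay offset along tray x"""
    f=np.array([*front,0.]); M0=ori(s*v,-Z)
    g=f+.030*u; p0=g+Z*(.035-below)
    P=f+.240*u+Z*.025
    Q=R.from_rotvec(-v*th).as_matrix()       # raises the -u end
    if (Q@(-u))[2]<0: Q=Q.T
    p1=P+Q@(p0-P)+Z*.001; M1=Q@M0
    p2=p1+Q@(-u)*.108
    p3=p2+Z*.07
    b=TC+tx*(-.0775+off)-tyv*.090
    M4=ori(-s*tx,-Z)
    return dict(pre=(p0+Z*.10,M0),grasp=(p0,M0),up=(p1,M1),draw=(p2,M1),lift=(p3,M1),over=(b+Z*.10,M4),down=(b+Z*(.014-below+.002),M4))
FR=dict(A=((.5739,.2573),.042),B=((.5148,.2624),0.),C=((.4524,.2742),-.042))
E
python3 - <<'E'
from bars import *
for n,(f,o) in FR.items():
    for s in (1,-1):
        W=waypoints(f,o,s); print(n,s)
        for k,(p,M) in W.items():
            q=planner.inverse_kinematics(p,rv(M)); print(" ",k,p.round(3),None if q is None else np.round(q,2).tolist())
# carton leaning options
for nm,c,th in(("k1",(.6126,-.3077),16.8),("k2",(.5028,-.4634),.4),("t1",(.631,.047),4.28),("t2",(.641,-.093),4.28)):
    e=np.array([np.cos(np.radians(th)),np.sin(np.radians(th)),0]);yy=np.cross(Z,e)
    for t in(-50,-45,-40,40,45,50):
        d=np.sin(np.radians(t))*e-np.cos(np.radians(t))*Z
        r=[]
        for s in(1,-1):
            q=planner.inverse_kinematics(np.array([*c,.012 if nm[0]=='k' else .05]),rv(ori(s*yy,d)));r.append(None if q is None else np.round(q,1).tolist())
        print(nm,t,r)
print(arm.get_state()["t"])
E
```

```text
A 1
  pre [0.578 0.287 0.126] [0.08, 0.81, -1.07, 1.58, 0.75, 1.21, 1.87]
  grasp [0.578 0.287 0.026] [0.08, 0.96, -1.08, 1.65, 0.93, 1.12, 1.75]
  up [0.578 0.289 0.056] [-0.01, 0.96, -1.07, 1.55, 0.92, 1.32, 1.74]
  draw [0.565 0.183 0.071] [0.17, 0.86, -1.07, 1.7, 0.88, 1.24, 1.84]
  lift [0.565 0.183 0.141] [0.17, 0.76, -1.07, 1.64, 0.76, 1.31, 1.93]
  over [ 0.525 -0.121  0.1  ] [-0.61, 0.72, 1.15, 1.99, -0.81, 0.99, -2.12]
  down [ 0.525 -0.121  0.007] [-0.05, 0.6, 0.25, 2.01, -0.26, 0.56, -2.69]
A -1
  pre [0.578 0.287 0.126] [0.05, 0.78, -1.0, 1.58, 0.7, 1.17, -1.23]
  grasp [0.578 0.287 0.026] [-0.08, 0.82, -0.75, 1.67, 0.67, 0.93, -1.21]
  up [0.578 0.289 0.056] [-0.14, 0.83, -0.78, 1.56, 0.7, 1.16, -1.26]
  draw [0.565 0.183 0.071] [0.01, 0.72, -0.75, 1.72, 0.66, 1.07, -1.14]
  lift [0.565 0.183 0.141] [0.07, 0.66, -0.86, 1.65, 0.63, 1.21, -1.1]
  over [ 0.525 -0.121  0.1  ] [0.5, 0.5, -0.5, 1.9, 0.32, 0.82, -0.1]
  down [ 0.525 -0.121  0.007] [0.45, 0.64, -0.45, 1.97, 0.44, 0.64, -0.21]
B 1
  pre [0.519 0.292 0.126] [0.07, 0.74, -1.07, 1.71, 0.71, 1.13, 1.8]
  grasp [0.51
[... 3131 characters left out ...]
7]]
t1 40 [[0.6, 0.8, -1.1, 2.3, 2.2, 0.8, -0.4], [0.3, 0.7, -0.7, 2.3, 2.4, 0.6, 2.4]]
t1 45 [[0.6, 0.9, -1.1, 2.4, 2.3, 1.0, -0.6], [0.4, 0.8, -0.9, 2.4, 2.4, 0.9, 2.4]]
t1 50 [[0.6, 1.0, -1.1, 2.4, 2.5, 1.1, -0.6], [0.4, 0.8, -0.9, 2.4, 2.5, 1.0, 2.3]]
t2 -50 [None, None]
t2 -45 [[0.2, 1.2, -0.5, 0.8, 0.4, 2.0, 1.4], [0.0, 1.2, 0.0, 0.8, 0.1, 1.9, -1.5]]
t2 -40 [[0.3, 1.2, -0.7, 0.9, 0.5, 1.9, 1.4], [0.0, 1.1, -0.0, 0.9, 0.1, 1.8, -1.5]]
t2 40 [[0.9, 0.9, -1.1, 2.2, 2.2, 0.6, -0.2], [0.7, 0.7, -0.7, 2.3, 2.6, 0.4, 2.5]]
t2 45 [[0.9, 0.9, -1.1, 2.3, 2.5, 0.7, -0.3], [0.8, 0.8, -0.9, 2.3, 2.6, 0.6, 2.6]]
t2 50 [[0.9, 1.0, -1.1, 2.3, 2.6, 0.8, -0.4], [0.9, 1.0, -1.1, 2.3, 2.6, 0.8, 2.7]]
1.7
```

```bash
cat >> bars.py <<'E'
def say(k):
    s=arm.get_state();print(k,round(s["t"],1),"w",round(s["width"]*1e3,1),"gf",round(s["gripper_force"],1),"F",np.round(s["ft_force"],1),flush=True);return s
def pick(front,off):
    W={k:(p,rv(M)) for k,(p,M) in waypoints(front,off,-1).items()}
    effector.move_gripper(.040,90)
    arm.move_pose(*W["pre"]); arm.move_l(W["grasp"][0],.12); 
    s=say("grasp"); 
    effector.move_gripper(.0,90); s=say("closed")
    if s["width"]<.015: print("MISSED"); return W
    arm.move_l(W["up"][0],.05,W["up"][1]); say("up")
    arm.move_l(W["draw"][0],.08); say("draw")
    arm.move_l(W["lift"][0],.12); say("lift")
    return W
def place(W):
    arm.move_l(W["over"][0],.15,W["over"][1]); s=say("over")
    arm.move_l(W["down"][0],.07); say("down")
    effector.move_gripper(.028); say("open")
    arm.move_l(W["over"][0]+Z*.05,.15)
E
python3 - <<'E'
from bars import *
W=pick(*FR["A"])
snap("scene","liftA"); snap("top","liftAt")
E
```

```text
grasp 6.5 w 39.7 gf 0.0 F [ 0.4 -0.3 -0.6]
closed 6.8 w 17.6 gf 89.4 F [-0.7 -0.7  4.8]
up 7.5 w 17.8 gf 88.8 F [ 0.5  0.5 -0.5]
draw 9.1 w 17.6 gf 88.7 F [-0.2  0.1 -0.8]
lift 9.8 w 18.1 gf 92.4 F [-0.2  0.  -2.4]
```

```bash
python3 -c "
import cv2,numpy as np
a=cv2.imread('pics/liftA.png')[150:400,220:520];b=cv2.imread('pics/liftAt.png')[110:310,60:300]
cv2.imwrite('pics/c1.png',np.hstack([cv2.resize(a,(400,333)),cv2.resize(b,(400,333))]))"
```

```text
(no output)
```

View pics/c1.png

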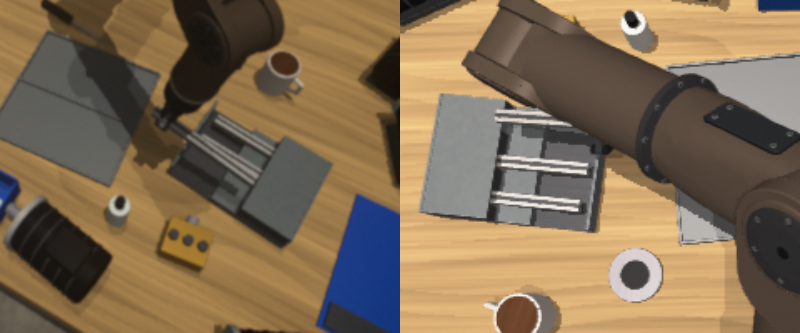

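Bar A is held and drawn clear of the rack. I'll place it, then photograph the rack and tray.

Run:
```python
from bars import *
W={k:(p,rv(M)) for k,(p,M) in waypoints(*FR["A"],-1).items()}
place(W)
snap("scene","placA"); snap("top","placAt"); say("end")
a=cv2.imread('pics/placA.png')[150:400,200:500];b=cv2.imread('pics/placAt.png')[110:310,60:360]
cv2.imwrite('pics/c2.png',np.hstack([cv2.resize(a,(400,333)),cv2.resize(b,(400,267))[:267],][:1]+[cv2.copyMakeBorder(cv2.resize(b,(400,267)),0,66,0,0,0)]))
```

```text
over 12.1 w 17.4 gf 92.6 F [ 0.2  0.1 -1.9]
down 13.6 w 18.1 gf 92.6 F [-0.5 -0.4 -0.6]
open 13.8 w 28.0 gf 0.0 F [-0.8 -0.4  0.4]
end 15.0 w 28.0 gf 0.0 F [-0.2  0.2 -0. ]
```

View pics/c2.png

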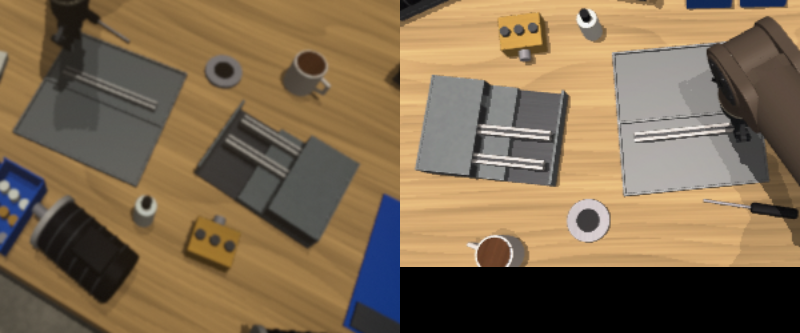

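Bar A lies in the bar bay. Bars B and C haven't moved (B's front is still at about (172,211)).

```bash
python3 - <<'E'
from bars import *
W=pick(*FR["B"]); place(W)
im=snap("top","placBt")[:,:,::-1].astype(int); ref=cv2.imread("pics/placAt.png").astype(int)
d=np.abs(im-ref)[225:242,112:170].max(2); print("diff C",d.mean(),np.percentile(d,95))
if d.mean()<6:
    W=pick(*FR["C"]); place(W)
    arm.move_pose([.45,-.30,.30],rv(ori(np.array([0,-1.,0]),-Z)))
snap("top","placCt"); snap("scene","placC"); say("end")
E
python3 -c "
import cv2,numpy as np
a=cv2.imread('pics/placC.png')[100:350,140:440];b=cv2.imread('pics/placCt.png')[110:310,60:360]
cv2.imwrite('pics/c3.png',np.hstack([cv2.resize(a,(400,333)),cv2.copyMakeBorder(cv2.resize(b,(400,267)),0,66,0,0,0)]))"
```

```text
grasp 17.8 w 39.9 gf 0.0 F [-0.8 -0.3  0.4]
closed 18.1 w 18.1 gf 89.4 F [-0.1 -0.5  5.1]
up 18.9 w 17.9 gf 88.9 F [ 0.2  0.6 -0.3]
draw 20.4 w 17.9 gf 88.7 F [ 0.3 -0.1 -0.7]
lift 21.1 w 17.7 gf 88.7 F [-0.3  0.9 -2.1]
over 23.4 w 18.5 gf 88.7 F [-0.1  0.3 -1. ]
down 24.9 w 17.4 gf 88.7 F [ 1.1 -0.4 -0.3]
open 25.1 w 27.8 gf 0.0 F [-0.2  0.2  0.2]
diff C 2.5415821501014197 4.0
grasp 29.1 w 40.0 gf 0.0 F [-0.3  0.7  0.5]
closed 29.4 w 18.0 gf 89.5 F [-0.1 -1.7  5.8]
up 30.2 w 17.8 gf 88.8 F [ 0.  -0.5 -0.9]
draw 31.7 w 17.9 gf 88.8 F [-0.1 -0.5 -0.8]
lift 32.4 w 18.2 gf 88.8 F [-0.2 -0.6 -1.8]
over 34.8 w 18.1 gf 88.7 F [-0.7  0.4 -0.7]
down 36.3 w 17.7 gf 88.7 F [-0.   0.5 -1.6]
open 36.5 w 28.2 gf 0.0 F [ 0.3 -0.9 -0.4]
end 38.7 w 27.9 gf 0.0 F [ 0.5  0.5 -0.2]
```

View pics/c3.png

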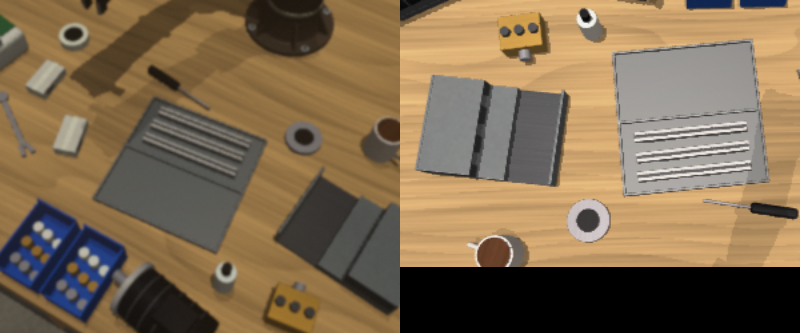

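All three bars lie flat side by side in the near bay and the rack is empty. Next I'll check whether the arm can reach the poses for the cartons.

```bash
cat > cart.py <<'E'
from bars import *
K=dict(k1=((.6122,-.3080),16.5),k2=((.5025,-.4640),.4))
def ev(a): return np.array([np.cos(a),np.sin(a),0])
def tool(e,t,s=-1):
    d=np.sin(t)*e-np.cos(t)*Z; return ori(s*np.cross(Z,e),d),d
def grasp_pose(k,t):
    c,a=K[k]; e=ev(np.radians(a)); M,d=tool(e,t)
    return np.array([*c,0])+.010*e+Z*.008,M,d
def place_pose(k,t0,t1,x,y,yaw):
    p0,M0,_=grasp_pose(k,t0); c0=np.array([*K[k][0],.014]); rel=M0.T@(c0-p0)
    e=ev(yaw);M,d=tool(e,t1)
    tilt=abs(np.pi/2-(t0-t1)); c=TC+tx*x+tyv*y+Z*(.004+.048*np.cos(tilt)+.014*np.sin(tilt)+.001)
    return c-M@rel,M,d
E
python3 - <<'E'
from cart import *
D=np.radians
ik=lambda p,M:(lambda q:None if q is None else np.round(q,2).tolist())(planner.inverse_kinematics(p,rv(M)))
for k in K:
    for t in (38,41,44):
        p,M,d=grasp_pose(k,D(t)); print(k,t,ik(p,M),ik(p-d*.1,M),ik(p+Z*.2,M))
for k,y in (("k1",.065),("k2",-.065)):
    for t1 in(-45,-48):
        for yaw in(0,np.arctan2(y-.03,.61)):
            p,M,d=place_pose(k,D(41),D(t1),.06,y,yaw); print(k,t1,round(yaw,2),p.round(3),ik(p,M),ik(p+Z*.15,M),ik(p-d*.1,M))
E
```

```text
k1 38 [1.35, 1.07, -1.11, 1.93, 1.32, 0.34, -1.74] [1.39, 0.79, -0.96, 1.99, 0.26, 0.24, -0.79] [1.33, 0.64, -1.02, 1.82, 0.12, 0.46, -0.83]
k1 41 [1.36, 1.08, -1.08, 1.95, 1.39, 0.27, -1.79] [1.45, 0.83, -0.99, 2.01, 0.24, 0.2, -0.72] [1.38, 0.66, -1.05, 1.85, 0.09, 0.41, -0.77]
k1 44 [-0.01, 1.18, 1.14, 2.09, 4.29, 1.56, 0.83] [1.49, 0.87, -1.02, 2.03, 0.21, 0.15, -0.64] [1.42, 0.69, -1.08, 1.88, 0.06, 0.35, -0.71]
k2 38 [1.63, 1.07, -1.11, 1.94, 1.33, 0.34, -1.75] [1.66, 0.77, -0.93, 1.99, 0.17, 0.24, -0.71] [1.59, 0.61, -0.97, 1.83, 0.04, 0.45, -0.76]
k2 41 [1.64, 1.07, -1.08, 1.96, 1.4, 0.26, -1.8] [1.71, 0.81, -0.97, 2.02, 0.14, 0.19, -0.63] [1.63, 0.64, -1.01, 1.86, -0.01, 0.4, -0.69]
k2 44 [0.27, 1.18, 1.14, 2.09, 4.29, 1.56, 0.84] [1.77, 0.86, -1.0, 2.04, 0.1, 0.15, -0.55] [1.68, 0.66, -1.04, 1.88, -0.06, 0.35, -0.61]
k1 -45 0 [0.604 0.04  0.043] [0.15, 1.19, -0.67, 0.98, 0.35, 1.88, -2.0] None None
k1 -45 0.06 [0.604 0.04  0.043] [0.14, 1.19, -0.67, 0.98, 0.38, 1.9, -1.96] None None
k1 -48 0 [0.603 0.04  0.043] [0.14, 1.22, -0.65, 0.93, 0.34, 1.94, -1.99] None None
k1 -48 0.06 [0.603 0.04  0.043] [0.12, 1.22, -0.65, 0.93, 0.36, 1.96, -1.95] None None
k2 -45 0 [ 0.613 -0.089  0.043] [0.27, 1.2, -0.62, 0.92, 0.44, 1.94, -1.82] None None
k2 -45 -0.15 [ 0.613 -0.089  0.043] [0.31, 1.2, -0.62, 0.92, 0.35, 1.92, -1.93] None None
k2 -48 0 [ 0.613 -0.089  0.043] [0.25, 1.23, -0.58, 0.87, 0.41, 2.0, -1.8] None None
k2 -48 -0.15 [ 0.613 -0.088  0.043] [0.29, 1.23, -0.59, 0.86, 0.33, 1.98, -1.91] None None
```

```bash
cat >> cart.py <<'E'
D=np.radians; T0,T1=D(36),D(-47)
def pickc(k):
    p,M,d=grasp_pose(k,T0)
    effector.move_gripper(.080,50)
    arm.move_pose(p+Z*.15,rv(M)); say("above")
    arm.move_l(p+Z*.04,.12); arm.move_l(p,.05); say("at")
    effector.move_gripper(0.,50); s=say("closed")
    arm.move_l(p+Z*.17,.12); return say("up")
def placec(k,x,y,yaw):
    p,M,d=place_pose(k,T0,T1,x,y,yaw)
    pre=rv(tool(ev(yaw),D(-15))[0])
    arm.move_pose(p+Z*.13,pre); say("over")
    arm.move_l(p+Z*.004,.06,rv(M)); say("low")
def dropc(k,x,y,yaw):
    p,M,d=place_pose(k,T0,T1,x,y,yaw)
    arm.move_l(p,.03); say("down")
    effector.move_gripper(.078); say("open")
    arm.move_l(p+Z*.12,.06,rv(tool(ev(yaw),D(-15))[0])); say("clear")
PL=dict(k1=(.065,.065,.06),k2=(.065,-.065,-.15))
E
python3 - <<'E'
from cart import *
print([d["confidence"] for d in pinpoint("top","carton1_c")])
s=pickc("k1")
arm.move_l(np.array([.58,-.2,.24]),.15,rv(tool(ev(.1),D(10))[0])); say("mid")
snap("scene","k1up"); snap("top","k1upt")
a=cv2.imread('pics/k1up.png')[50:300,100:400];b=cv2.imread('pics/k1upt.png')[110:310,200:500]
cv2.imwrite('pics/c4.png',np.hstack([cv2.resize(a,(400,333)),cv2.copyMakeBorder(cv2.resize(b,(400,267)),0,66,0,0,0)]))
E
```

```text
[]
above 40.2 w 80.2 gf 0.0 F [ 0.2 -0.   0.2]
at 42.2 w 79.8 gf 0.0 F [-0.1 -0.1  0.3]
closed 42.5 w 55.1 gf 53.5 F [-2.9  0.1  5. ]
up 44.1 w 54.8 gf 52.9 F [-0.2 -0.3 -2.2]
mid 45.1 w 55.4 gf 53.0 F [-0.2 -0.9 -1.5]
```

View pics/c4.png

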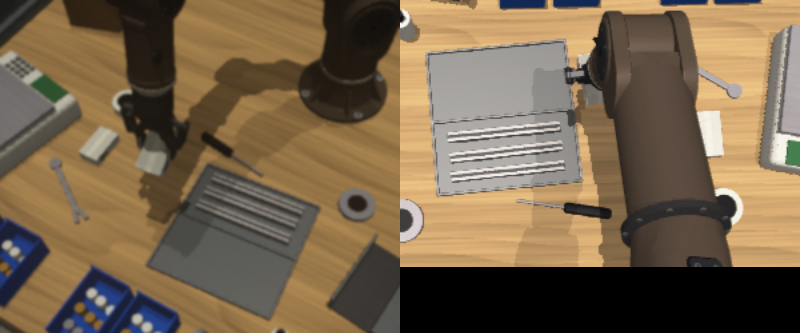

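Carton 1 is held across its width at scene pixel (154,158) of the crop. I'll place it now.

Run:
```python
from cart import *
placec("k1",*PL["k1"])
snap("scene","k1low"); snap("top","k1lowt")
a=cv2.imread('pics/k1low.png')[150:300,200:380]
b=cv2.imread('pics/k1lowt.png')[110:260,200:380]
cv2.imwrite('pics/c5.png',np.hstack([cv2.resize(a,(400,333),interpolation=2),cv2.resize(b,(400,333),interpolation=2)]))
```

```text
over 46.2 w 55.2 gf 53.0 F [ 0.4 -0.9 -1.8]
low 48.5 w 55.2 gf 53.0 F [ 0.5  0.3 -1.7]
```

View pics/c5.png

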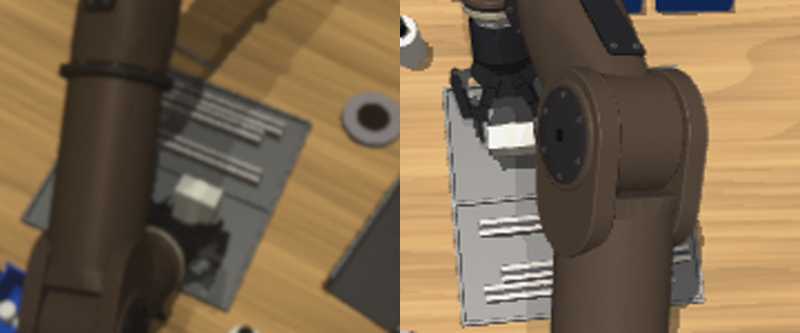

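The carton is nearly upright, so I'll release it. The middle bar appears to have been knocked toward the near one, so I'll check the bars after this.

Run:
```python
from cart import *
dropc("k1",*PL["k1"])
arm.move_pose([.45,-.32,.30],rv(ori(np.array([0,-1.,0]),-Z)))
snap("scene","k1pl"); snap("top","k1plt");say("end")
a=cv2.imread('pics/k1pl.png')[150:300,200:380]
b=cv2.imread('pics/k1plt.png')[120:270,200:380]
cv2.imwrite('pics/c6.png',np.hstack([cv2.resize(a,(400,333),interpolation=2),cv2.resize(b,(400,333),interpolation=2)]))
g=cv2.imread('pics/k1plt.png')[140:245,335:470].astype(int);m=((g.min(2)>150)&(g.max(2)-g.min(2)<45)).astype(np.uint8)
n,l,s,_=cv2.connectedComponentsWithStats(m)
for i in range(1,n):
    if s[i,4]>150:
        w=np.array([at_z("top",q,.028)[:2] for q in np.argwhere(l==i)[:,::-1]+[335,140]]).astype(np.float32)*1000;print(s[i],cv2.minAreaRect(w))
```

```text
down 48.8 w 55.2 gf 53.0 F [-0.4  0.5 -2. ]
open 49.2 w 77.6 gf 0.0 F [-0.2  0.3  0.7]
clear 51.4 w 78.3 gf 0.0 F [-0.3  0.1 -0.2]
end 53.0 w 77.8 gf 0.0 F [0.3 0.6 0.1]
[ 56   1  38  25 180] ((668.8271484375, -418.5660400390625), (115.53041076660156, 30.936084747314453), 64.25552368164062)
```

View pics/c6.png

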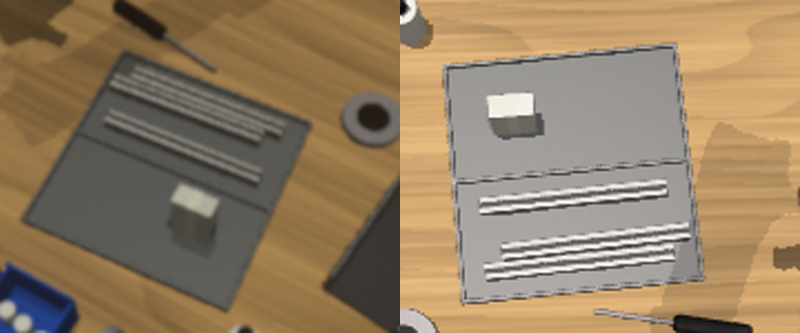

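Carton 1 stands in the far bay. The knocked middle bar now lies flat beside the near bar. I'll measure the bars from this picture and carry on with carton 2.

```bash
cat > barfit.py <<'E'
from bars import *
def fit(f):
    g=cv2.imread(f)[190:258,215:340].astype(int);m=((g.min(2)>165)&(g.max(2)-g.min(2)<45)).astype(np.uint8)
    m=cv2.morphologyEx(m,cv2.MORPH_CLOSE,np.ones((3,3),np.uint8))
    n,l,s,_=cv2.connectedComponentsWithStats(m)
    for i in range(1,n):
        if s[i,4]>100:
            w=np.array([at_z("top",q,.024) for q in np.argwhere(l==i)[:,::-1]+[215,190]])-TC
            t=np.column_stack([w@tx,w@tyv])*1000; r=cv2.minAreaRect(t.astype(np.float32)); print(np.round(r[0]),np.round(r[1]),round(r[2],1),"x",t[:,0].min().round(),t[:,0].max().round(),"y",t[:,1].min().round(),t[:,1].max().round())
E
python3 - <<'E'
from cart import *
from barfit import fit
fit("pics/placCt.png");print();fit("pics/k1plt.png")
s=pickc("k2")
if s["width"]>.05:
    arm.move_l(np.array([.58,-.25,.24]),.15,rv(tool(ev(-.1),D(10))[0]))
    placec("k2",*PL["k2"])
snap("scene","k2low")
a=cv2.imread('pics/k2low.png')[100:300,140:380]
cv2.imwrite('pics/c7.png',cv2.resize(a,(720,600),interpolation=2))
E
```

```text
[-35.   2.] [ 19. 240.] 0.3 x -45.0 -25.0 y -118.0 122.0
[-112.   16.] [ 89. 272.] 0.1 x -156.0 -67.0 y -119.0 152.0

[-35.   2.] [ 19. 240.] 0.3 x -45.0 -25.0 y -118.0 122.0
[-120.    6.] [ 72. 293.] 0.2 x -156.0 -84.0 y -141.0 152.0
above 54.1 w 80.0 gf 0.0 F [0.9 0.5 0.3]Traceback (most recent call last):
  File "<stdin>", line 4, in <module>
  File "cart.py", line 19, in pickc
    arm.move_l(p+Z*.04,.12); arm.move_l(p,.05); say("at")
                             ~~~~~~~~~~^^^^^^^
workcell.PlanningError: the arm cannot follow that straight line within its joint ranges
```

Run:
```python
from cart import *
print(np.round(arm.get_state()["q"],2))
for t in (32,34,36):
    p,M,d=grasp_pose("k2",D(t))
    for h in (0,.02,.04,.15):
        q=planner.inverse_kinematics(p+Z*h,rv(M)); print(t,h,None if q is None else np.round(q,2))
```

```text
[ 1.42  0.79 -0.75  1.93  0.02  0.18 -0.64]
32 0 [ 1.31  0.81 -0.64  1.91  0.03  0.18 -0.67]
32 0.02 [ 1.32  0.77 -0.65  1.9   0.02  0.21 -0.68]
32 0.04 [ 1.33  0.74 -0.66  1.9   0.01  0.25 -0.68]
32 0.15 [ 1.39  0.59 -0.74  1.82 -0.03  0.46 -0.72]
34 0 [ 1.36  0.83 -0.68  1.92  0.04  0.14 -0.65]
34 0.02 [ 1.37  0.8  -0.69  1.92  0.03  0.18 -0.65]
34 0.04 [ 1.38  0.76 -0.71  1.91  0.02  0.21 -0.66]
34 0.15 [ 1.44  0.61 -0.79  1.84 -0.03  0.42 -0.7 ]
36 0 [ 1.53  0.96 -0.94  1.93  1.04  0.23 -1.55]
36 0.02 [ 1.41  0.82 -0.73  1.93  0.03  0.15 -0.63]
36 0.04 [ 1.42  0.79 -0.75  1.93  0.02  0.18 -0.64]
36 0.15 [ 1.48  0.63 -0.83  1.86 -0.03  0.39 -0.68]
```

```bash
sed -i 's/T0,T1=D(36),D(-47)/T0,T1=D(33.5),D(-48)/; s/k2=(.065,-.065,-.15)/k2=(.055,-.065,-.15)/' cart.py
python3 - <<'E'
from cart import *
p,M,d=place_pose("k2",T0,T1,*PL["k2"]); print(planner.inverse_kinematics(p,rv(M)))
s=pickc("k2")
if s["width"]>.05:
    arm.move_l(np.array([.58,-.25,.24]),.15,rv(tool(ev(-.1),D(10))[0]))
    placec("k2",*PL["k2"])
snap("scene","k2low")
a=cv2.imread('pics/k2low.png')[100:300,140:380]
cv2.imwrite('pics/c7.png',cv2.resize(a,(720,600),interpolation=2))
E
```

```text
[-0.0109801   1.16935811  0.25514051  0.92957983 -0.21164445  1.90607072
 -1.50422912]
above 55.9 w 80.4 gf 0.0 F [-0.8 -0.1 -0.7]
at 57.9 w 79.8 gf 0.0 F [0.1 0.  0.1]
closed 58.2 w 54.8 gf 53.4 F [-3.8  0.2  6.9]
up 59.8 w 54.6 gf 52.9 F [ 0.4 -0.6 -1.3]
over 62.2 w 55.5 gf 53.0 F [ 0.4 -1.3 -0.6]
low 64.5 w 55.0 gf 53.0 F [-0.2 -0.4 -2.1]
```

View pics/c7.png

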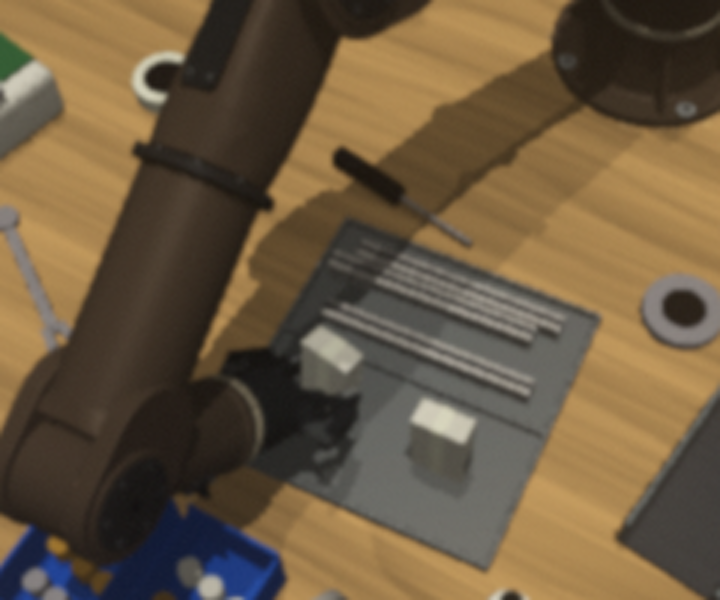

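Carton 2 is held upright at crop pixel (330,360). Carton 1 still stands at (442,435), and the bars are flat. I'll release it.

Run:
```python
from cart import *
dropc("k2",*PL["k2"])
arm.move_l(np.array([.58,-.25,.30]),.15,rv(ori(np.array([0,-1.,0]),-Z)))
arm.move_pose([.35,-.42,.30],rv(ori(np.array([0,-1.,0]),-Z)))
arm.dwell(.5)
snap("scene","fin"); snap("top","fint");say("end")
b=cv2.imread('pics/fint.png')[110:270,200:380]; a=cv2.imread('pics/fin.png')[100:340,140:410]
cv2.imwrite('pics/c8.png',np.hstack([cv2.resize(a,(400,356),interpolation=2),cv2.resize(b,(400,356),interpolation=2)]))
```

```text
down 64.8 w 54.8 gf 53.2 F [ 1.4  0.3 -1.7]
open 65.2 w 77.8 gf 0.0 F [-0.1  0.4 -0.2]
clear 67.3 w 78.1 gf 0.0 F [-0.2 -0.1  0.4]
end 70.6 w 78.3 gf 0.0 F [-0.6 -0.7  0.3]
```

View pics/c8.png

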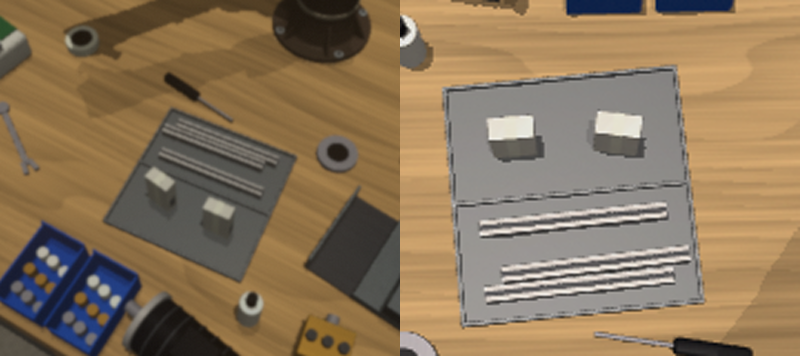

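Both cartons stand in the far bay, the three bars lie flat inside the near bay, and the bystanders haven't moved. I'll hand in.

```bash
python3 -c "
from workcell import order
print(order.hand_in())"
```

```text
the job is handed in; nothing more can be done
None
```

I handed the kit in at about 71 s of the 208 s limit: all three bars lie flat and unstacked in the near bay (one was knocked sideways there but stayed inside it), and both cartons stand upright in the far bay.

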